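Rub down the gummed strip on a backing board

ROBOT

A 7-joint arm with a two-finger parallel gripper is mounted at the origin on a cart in front of the work surface, level with it; the furniture and walls round the work are solid. World frame = base frame: x ahead of the robot, y to its left, z up, the work surface at z = 0. Lengths are in m, angles in rad, forces in N, time in s.
With the tool pointing down it reaches from about 0.375 to 0.925 m from the base axis. Payload 3.1 kg.
Tool frame: the origin (TCP) lies on the centre line of the jaws, within the pads' length; the fingertips stand 11 mm ahead of it and the grasp point (between the pads) lies 8 mm behind it; z points along the fingers, y is the line along which they close (so a half turn about z gives the same grasp; the last joint's range is limited). The gripper opens to 85 mm and grips with 20 to 120 N. Pads are 22 mm wide; open, the fingers measure 114 mm over their backs; the gripper's body (76 mm by 85 mm) begins 54 mm behind the grasp point. The pads swing forward as they close: fully open they stand 13 mm farther back than shut.
Start: joints at [-1.32, 0.383, 0.044, 1.598, -0.018, 1.161, -0.05], TCP at [0.222, 0.611, 0.242] pointing down, gripper open.
Joint ranges: [-2.61, 2.61], [-0.41, 2.15], [-1.48, 1.57], [0, 2.5], [-1.57, 4.71], [0.05, 1.97], [-2.85, 2.85]. Speed limits (rad/s): [2.79, 2.79, 3.14, 3.14, 3.14, 3.14, 3.14].

INTERFACE

Orientations are given as a rotation vector (axis times angle).
In Python, from cell import * gives the robot as it stands.
- The arm moves only by the tool servo_tool, never from a script. Its argument "deltas" is a list of rows, each a list of 7 numbers: the shift along the tool's x, y, z in units of 800 mm (1.0 is 800 mm), then the turn, a rotation vector about the tool's x, y, z in units of 60 degrees (1.0 is 60 degrees), then the opening, from 0 (shut) to 1 (fully open). A call has 1 to 12 rows; each row is the pose to reach, as a shift and turn from the pose commanded when the call began, along the tool's axes at that moment; what a row does not reach only later rows make up. A row lasts 1/12 s, in which the tool goes at most 41.7 mm and 7.16 degrees, less where a joint would pass 70% of its speed; a pose out of reach is approached as far as the arm can. A call with a number of a shift or a turn outside -1 to 1 is refused whole. A call with a gripper value outside its range is refused whole. The fingers move at their own pace and stop on an object; the grip force is fixed at half the most. Time passes only in rows, so rows that repeat a pose let the fingers close. It gives the time, the measured TCP pose, the force, the opening and the grip force at its end, in the units of the state.
- observe(): the state, without advancing time (a new reading comes with each control period).
- snapshot(name): name is "side" or "top"; returns a dict with "image" (420x560x3 uint8, red, green, blue), "K" (3x3 intrinsics, pixels), "distortion" ([k1, k2, p1, p2, k3] as OpenCV has them; the pictures are not rectified), "rvec" (rotation vector, rad) and "tvec" (3), from world to camera coordinates, as OpenCV has them. Camera axes: x right, y down, z forward; pixel columns grow to the right and rows downward; lengths in m; the calibration is good to about 2 mm. A picture is of the moment at which its call begins. There is no depth.
- hand_in(): hands the job in; it is judged then, once.
Trained networks look in a picture, given as the dict that the camera call returned (one of the last four; its "shot" number tells which), for a name from the list of things; names that differ only in an ending like _2 or _b are one class to them, and where a whole thing is asked for, a point or a joint stands for the part that bears it (a point fixed in the world has none). Each returns a list of dicts, best first, with "score" (0 to 1); they miss things now and then, are a little off and sometimes report something else, mostly with a low value. They report only what shows in the picture. A call takes as long as a camera call.
- look_for(picture, target): "uv" ([column, row] in pixels, amid what is visible of it).
- spot_point(picture, target): "uv" ([column, row] in pixels: a listed point, or the origin of a listed thing).
The state is a dict: "clock": time; "joint_pos": joint angles; "qvel": joint speeds; "tau": joint torques, N m; "position": TCP position; "orientation": TCP orientation; "ft_force": force on the tool from outside, world axes, zero at the start; "moment": the same for the moment, N m; "gripper_width": finger opening in m; "gripper_force": force on a finger pad.
Only numpy, scipy, OpenCV 4.12 (cv2) and the standard library are available. Lean on these libraries where they do the work, as an engineer would, in place of code of your own. Each camera call takes 0.05 s, during which the arm holds its last target. There are 200 camera calls.

TASK

Rub down the L-shaped brown paper strip on the backing board that lies in the spring-cushioned bed: with the closed fingertips touch its T-shaped end, and in one light stroke follow the strip round the corner to its plain round end without leaving the strip, lifting off or pressing the bed hard down; then lift clear. Do not pick up or shift anything: board, felt weight and the things around stay where they are.

Things in the scene. Friction and masses are not known exactly. Their poses are not given: they have to be found in the camera images.
- board: White backing board, 180 x 140 x 4 mm, 0.15 kg, loose in the shallow wooden tray (2 mm play) of the sprung bed. Origin: centre of its underside, 57 mm above the table at rest; x along the 180 mm side, z up. On it a brown paper strip, 18 mm wide, 1.5 mm thick, top 5.5 mm above the underside, forms an L along y = -45 mm (x -65 to 65 mm), then x = 65 mm (y -45 to 45 mm).
- strip_start (a point): Start of the stroke: on top of the strip (62.5 mm above the table at rest), in the middle of the cross bar, 44 x 18 mm, that gives the free end of the long leg its T shape. Axes as the board's (so for all strip points).
- strip_mid (a point): Point on top of the strip, middle of the long leg, 65 mm from the start.
- strip_corner (a point): Point on top of the strip at its corner, 130 mm from the start.
- strip_half (a point): Point on top of the strip, middle of the short leg, 45 mm from the corner.
- strip_end (a point): Point on top of the strip at the centre of the rounded plain end of the short leg, 90 mm from the corner: here the stroke ends.
- bed: Fixed stand of the bed: round foot, 84 mm wide and 28 mm high, under a plywood plate 210 x 170 x 10 mm. Origin: centre of the foot's underside, on the table; axes parallel to the board's. On four springs it carries the wooden tray, 194 x 154 mm, floor 57 mm and rim 61 mm above the table, in which the board lies.
- platen (a joint): How far the tray with the board has sunk, m: 0 at rest, 0.010 at the stop; straight down. Starts to give at about 1.5 to 3.5 N and yields 0.6 N per mm, so about 5 N at 4 mm; it springs back when let go.
- felt_weight: Felt-covered steel weight, block 34 x 56 x 22 mm, 0.42 kg, standing on a grey blotter (85 x 66 x 1 mm) inside the L, at least 35 mm clear of the strip's centre line. Origin: centre of its underside; z up. It stays there.
- slide_box: Small closed box 63 x 86 x 30 mm behind the bed, origin under its centre; bystander.
- beaker: Clear beaker, 95 mm wide, 122 mm tall, behind the bed at the left, origin under its centre; bystander.
- bottle: White bottle, 45 mm wide, 102 mm tall, left of the bed, origin under its centre; bystander.
- loupe: Small black magnifier, 42 mm wide, 42 mm tall, left in front of the bed, origin under its centre; bystander.

How it is judged:
By the outcome, as a careful person would: the job done as asked, in the order asked, and still so for the second after the job is handed in, with the robot touching nothing.
It also fails if it takes over 45 s, if anything falls off the work surface, if the arm or the gripper's body presses on something with over 40 N, if the wrist force passes 120 N, or if a joint passes its speed limit or range.

## Working session

There is one attempt and no reset: what is moved stays moved. The work goes in short steps, Python scripts to look and compute and a tool call to move; the robot and the scene stay as the last step left them, time stands still between calls to the robot, and variables do not carry over. Pictures are saved under pics/ and viewed, at most 10 in all, crops included, and the job is handed in when it is done.

Besides the shell and the picture viewer there is one more tool, called after ">>>" by a JSON object that holds its "api" and its "payload", one argument or row to a line. servo_tool: Moves the arm, as the interface text tells. Its arguments: {"type":"object","properties":{"deltas":{"type":"array","items":{"type":"array","items":{"type":"number","minimum":-1,"maximum":1}}}},"required":["deltas"]}

```bash
mkdir -p pics; ls
cat > h.py <<'E'
from cell import *
import numpy as np, cv2
from scipy.spatial.transform import Rotation as R
def ray(p,uv):
    n=cv2.undistortPoints(np.array([[uv]],float),np.array(p["K"]),np.array(p["distortion"]))[0,0]
    M=cv2.Rodrigues(np.array(p["rvec"],float))[0]; t=np.array(p["tvec"],float).ravel()
    return -M.T@t, M.T@np.array([n[0],n[1],1.])
def atz(p,uv,z):
    c,d=ray(p,uv); return c+d*(z-c[2])/d[2]
def tri(rs):
    A=np.zeros((3,3));b=np.zeros(3)
    for c,d in rs:
        d=d/np.linalg.norm(d);P=np.eye(3)-np.outer(d,d);A+=P;b+=P@c
    return np.linalg.solve(A,b)
def save(p,n): cv2.imwrite("pics/"+n,p["image"][:,:,::-1])
def proj(p,X): return cv2.projectPoints(np.array(X,float).reshape(-1,3),np.array(p["rvec"],float),np.array(p["tvec"],float),np.array(p["K"]),np.array(p["distortion"]))[0][:,0]
E
python3 - <<'E'
from h import *
np.set_printoptions(precision=4,suppress=True)
s=observe();print(s["position"],s["orientation"],s["ft_force"],s["clock"],s["gripper_width"])
P={n:snapshot(n) for n in("side","top")}
for n in P: save(P[n],n+"1.png")
for t in "strip_start strip_mid strip_corner strip_half strip_end board bed felt_weight slide_box beaker bottle loupe".split():
    rs=[]
    for n in P:
        r=spot_point(P[n],t)
        if r: rs.append(ray(P[n],r[0]["uv"]));print(t,n,r[0]["uv"],round(r[0]["score"],2),atz(P[n],r[0]["uv"],.0625 if "strip" in t else 0)[:2])
    if len(rs)==2: print("   ",tri(rs))
E
```

```text
pics
[0.2218 0.61   0.2409] [-0.545  -3.0936  0.0041] [-0.0265 -0.0712 -0.7123] 0.0 0.08521975445072764
strip_start side [278.4, 174.8] 0.87 [0.6116 0.296 ]
strip_start top [352.6, 160.0] 0.74 [0.5923 0.3039]
    [0.5954 0.3082 0.0707]
strip_mid side [273.7, 189.6] 0.95 [0.5748 0.3633]
strip_mid top [319.7, 172.9] 0.93 [0.5673 0.364 ]
    [0.5694 0.3657 0.0645]
strip_corner side [272.9, 201.6] 0.68 [0.5428 0.4089]
strip_corner top [290.6, 191.0] 0.97 [0.5332 0.4164]
    [0.5338 0.4176 0.0687]
strip_half side [293.8, 206.9] 0.72 [0.4946 0.4017]
strip_half top [300.1, 210.6] 0.73 [0.4977 0.399 ]
    [0.4975 0.3986 0.0603]
strip_end side [314.8, 209.0] 0.84 [0.4553 0.3834]
strip_end top [309.0, 233.7] 0.58 [0.4564 0.3828]
    [0.4562 0.3826 0.0619]
board side [298.2, 194.9] 0.79 [0.5854 0.2511]
board top [330.6, 190.6] 0.94 [0.5467 0.3378]
    [0.5318 0.3408 0.0544]
bed side [300.1, 217.9] 0.87 [0.5191 0.3402]
felt_weight side [309.8, 186.4] 0.71 [0.5884 0.196 ]
felt_weight top [356.4, 198.3] 0.8 [0.5324 0.2879]
    [0.5228 0.2978 0.0597]
slide_box side [243.7, 190.8] 0.84 [0.7036 0.3127]
slide_box top [345.5, 107.5] 0.67 [0.7158 0.3075]
    [ 0.7147  0.3049 -0.0056]
beaker side [221.3, 256.7] 0.76 [0.5562 0.5596]
beaker top [220.3, 188.7] 0.58 [0.5475 0.5514]
    [ 0.5528  0.5551 -0.0025]
bottle side [273.8, 286.7] 0.93 [0.416  0.5753]
bottle top [201.8, 262.4] 0.83 [0.4049 0.5819]
    [0.4071 0.5823 0.0077]
loupe side [348.1, 278.8] 0.63 [0.3202 0.4744]
loupe top [258.6, 309.2] 0.72 [0.3195 0.4724]
    [ 0.3201  0.4728 -0.001 ]
```

Run:
```python
import cv2,numpy as np
a=cv2.imread("pics/top1.png");b=cv2.imread("pics/side1.png")
cv2.imwrite("pics/topc.png",cv2.resize(a[120:270,250:420],None,fx=4,fy=4,interpolation=2)[:600])
cv2.imwrite("pics/sidec.png",cv2.resize(b[140:260,210:370],None,fx=5,fy=5,interpolation=2))
```

```text
(no output)
```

View pics/topc.png

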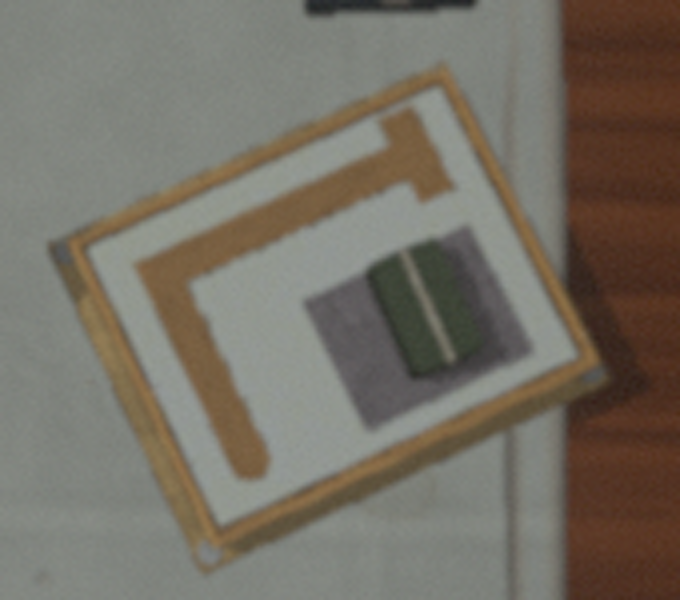

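View pics/sidec.png

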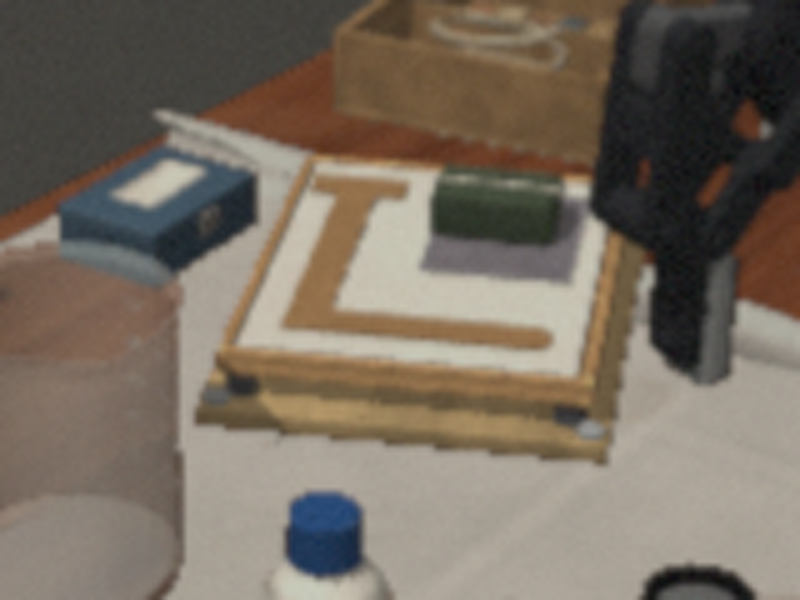

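View pics/top1.png

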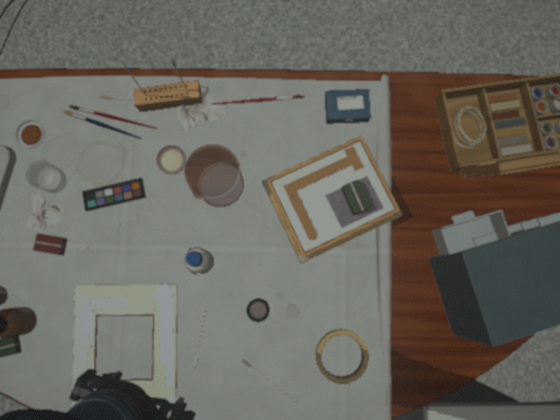

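```bash
cat > fit.py <<'E'
from h import *
from scipy.optimize import minimize
from scipy.ndimage import map_coordinates,gaussian_filter
np.set_printoptions(precision=4,suppress=True)
def L(x,y):
    a=(abs(x+65)<=9)&(abs(y+45)<=22)
    a|=(abs(y+45)<=9)&(x>=-65)&(x<=74)
    a|=(abs(x-65)<=9)&(y>=-54)&(y<=45)
    return a|(np.hypot(x-65,y-45)<=9)
g=np.stack(np.meshgrid(np.arange(-86,87,1.),np.arange(-68,69,1.)),-1).reshape(-1,2)
ok=~((g[:,1]>-32)&(g[:,0]<48))|L(*g.T)
g=g[ok]; ins=L(*g.T).astype(float)
def world(v,pts,z=.0625):
    c,s=np.cos(v[2]),np.sin(v[2]); p=np.asarray(pts,float)/1000
    return np.c_[v[0]+c*p[:,0]-s*p[:,1],v[1]+s*p[:,0]+c*p[:,1],np.full(len(p),z)]
def cost(v,Ps):
    r=0
    for p in Ps:
        I=p["image"].astype(float); b=I[:,:,0]-I[:,:,2]   # brown: red minus blue
        b=gaussian_filter(b,.5)
        uv=proj(p,world(v,g)); s=map_coordinates(b,[uv[:,1],uv[:,0]],order=1,mode='nearest')
        r-=np.corrcoef(s,ins)[0,1]
    return r
PTS=[[-65,-45],[0,-45],[65,-45],[65,0],[65,45]]
E
python3 - <<'E'
from fit import *
P={n:snapshot(n) for n in("side","top")}
for Ps in ([P["top"]],[P["side"]],list(P.values())):
    f=minimize(cost,[.530,.343,np.radians(117)],args=(Ps,),method="Nelder-Mead",options=dict(initial_simplex=[[.53,.343,2.04],[.54,.343,2.04],[.53,.353,2.04],[.53,.343,2.1]],xatol=1e-5,fatol=1e-6))
    print(f.x,np.degrees(f.x[2]),f.fun); W=world(f.x,PTS); print(W[[0,2,4],:2])
print("tool axes\n",R.from_rotvec(observe()["orientation"]).as_matrix(), ray(P["side"],[280,210])[0])
ims=[]
for n,b in(("top",(120,250)),("side",(140,210))):
    im=cv2.resize(P[n]["image"][b[0]:b[0]+150,b[1]:b[1]+100+70,::-1],None,fx=2.3,fy=2.3,interpolation=2)
    for u in proj(P[n],world(f.x,PTS)): cv2.circle(im,(int((u[0]-b[1]+.5)*2.3),int((u[1]-b[0]+.5)*2.3)),3,(0,0,255),-1)
    ims.append(im)
cv2.imwrite("pics/fit.png",np.hstack(ims))
E
```

```text
[0.527  0.3404 2.0321] 116.43074262967005 -0.9295195861270997
[[0.5962 0.3022]
 [0.5384 0.4187]
 [0.4578 0.3786]]
[0.5307 0.3389 2.0364] 116.67433887392052 -0.9098445471426017
[[0.6    0.301 ]
 [0.5417 0.4172]
 [0.4613 0.3768]]
[0.5286 0.34   2.0346] 116.57279407429625 -1.7703715044829733
[[0.5979 0.302 ]
 [0.5398 0.4183]
 [0.4593 0.378 ]]
tool axes
 [[-0.9398  0.3418 -0.    ]
 [ 0.3418  0.9398 -0.0001]
 [-0.     -0.0001 -1.    ]] [-0.0444  1.192   0.5826]
```

View pics/fit.png

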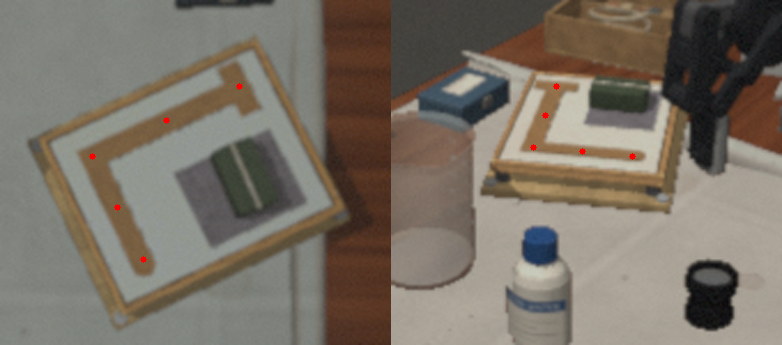

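>>> {"api": "servo_tool", "payload": {
  "deltas": [
    [-0.03,-0.011,0,0,0,0,0.3],
    [-0.08,-0.028,0,0,0,0,0],
    [-0.13,-0.046,0,0,0,0,0],
    [-0.18,-0.063,0,0,0,0,0],
    [-0.23,-0.081,0,0,0,0,0],
    [-0.28,-0.099,0,0,0,0,0],
    [-0.33,-0.116,0.01,0,0,0,0],
    [-0.38,-0.134,0.03,0,0,0,0],
    [-0.43,-0.152,0.05,0,0,0,0],
    [-0.48,-0.169,0.075,0,0,0,0],
    [-0.53,-0.187,0.1,0,0,0,0],
    [-0.56,-0.198,0.115,0,0,0,0]
  ]
}}

```text
clock: 2.4
position: [0.584, 0.3133, 0.1539]
orientation: [0.545, 3.093, 0.001]
ft_force: [-0.5, 1.3, 0.9]
gripper_width: -0.0001
gripper_force: 0.0
```

>>> {"api": "servo_tool", "payload": {
  "deltas": [
    [-0.014,-0.004,0.02,0,0,0,0],
    [-0.014,-0.004,0.045,0,0,0,0],
    [-0.014,-0.004,0.055,0,0,0,0],
    [-0.014,-0.004,0.06,0,0,0,0],
    [-0.014,-0.004,0.06,0,0,0,0]
  ]
}}

```text
clock: 2.82
position: [0.5903, 0.3087, 0.1051]
orientation: [-0.541, -3.092, 0.001]
ft_force: [-0.0, 0.7, 0.3]
gripper_width: -0.0
gripper_force: 0.0
```

Run:
```python
from fit import *
s=observe();print(s["position"],R.from_rotvec(s["orientation"]).as_matrix(),s["ft_force"],s["clock"],s["gripper_width"])
tip=np.array(s["position"])+[0,0,-.011]
ims=[]
for n in ("top","side"):
    p=snapshot(n); t=proj(p,tip)[0]; print(n,t)
    x0,y0=int(t[0])-45,int(t[1])-50
    im=cv2.resize(p["image"][y0:y0+75,x0:x0+90,::-1],None,fx=4.4,fy=4.4,interpolation=2)
    cv2.circle(im,(int((t[0]-x0+.5)*4.4),int((t[1]-y0+.5)*4.4)),2,(0,0,255),-1); ims.append(im)
cv2.imwrite("pics/tip1.png",np.hstack(ims))
```

```text
[0.5903 0.3087 0.1051] [[-0.9405  0.3397 -0.0025]
 [ 0.3397  0.9405 -0.0003]
 [ 0.0023 -0.0011 -1.    ]] [-0.0411  0.6925  0.3102] 2.8167 -2.8362006729586368e-05
top [352.5661 156.6053]
side [282.7698 166.3515]
```

View pics/tip1.png

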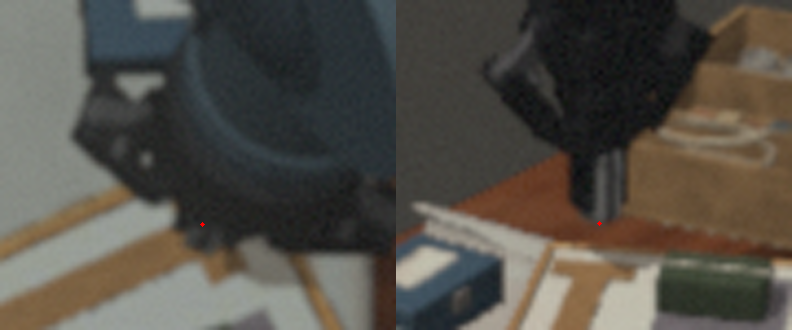

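>>> {"api": "servo_tool", "payload": {
  "deltas": [
    [0,0,0,0,0,0,0],
    [0,0,0,0,0,0,0],
    [0,0,0,0,0,0,0]
  ]
}}

```text
clock: 3.17
position: [0.5924, 0.3083, 0.1074]
orientation: [0.544, 3.093, 0.002]
ft_force: [0.3, 0.4, 0.3]
gripper_width: 0.0001
gripper_force: 0.0
```

>>> {"api": "servo_tool", "payload": {
  "deltas": [
    [-0.003,-0.002,0.01,0,0,0,0],
    [-0.006,-0.004,0.02,0,0,0,0],
    [-0.009,-0.005,0.03,0,0,0,0],
    [-0.009,-0.005,0.034,0,0,0,0],
    [-0.009,-0.005,0.034,0,0,0,0],
    [-0.009,-0.005,0.034,0,0,0,0],
    [-0.009,-0.005,0.034,0,0,0,0]
  ]
}}

```text
clock: 3.75
position: [0.5975, 0.3014, 0.079]
orientation: [-0.545, -3.094, -0.0]
ft_force: [-0.3, -0.9, 0.2]
gripper_width: 0.0003
gripper_force: 0.0
```

Run:
```python
from fit import *
s=observe();print(s["position"],s["ft_force"],s["clock"])
tip=np.array(s["position"])+[0,0,-.011]
ims=[]
for n in ("top","side"):
    p=snapshot(n); t=proj(p,tip)[0]
    x0,y0=int(t[0])-45,int(t[1])-35
    im=cv2.resize(p["image"][y0:y0+75,x0:x0+90,::-1],None,fx=4.4,fy=4.4,interpolation=2)
    cv2.circle(im,(int((t[0]-x0+.5)*4.4),int((t[1]-y0+.5)*4.4)),2,(0,0,255),-1); ims.append(im)
cv2.imwrite("pics/tip2.png",np.hstack(ims))
```

```text
[0.5975 0.3014 0.079 ] [-0.2662 -0.9271  0.2289] 3.75
```

View pics/tip2.png

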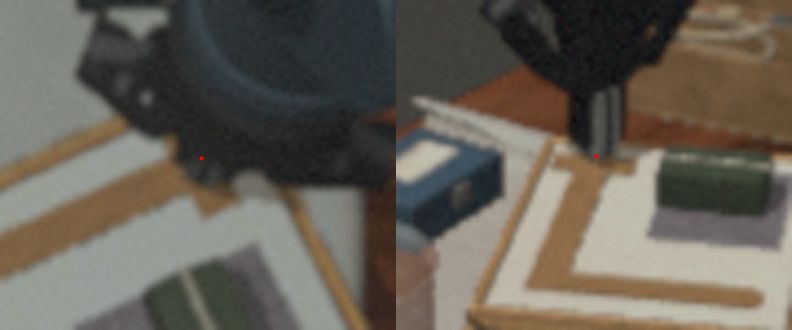

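>>> {"api": "servo_tool", "payload": {
  "deltas": [
    [0,0,0.003,0,0,0,0],
    [0,0,0.006,0,0,0,0],
    [0,0,0.008,0,0,0,0],
    [0,0,0.008,0,0,0,0],
    [0,0,0.008,0,0,0,0]
  ]
}}

```text
clock: 4.27
position: [0.5975, 0.3015, 0.0731]
orientation: [0.545, 3.094, 0.001]
ft_force: [-0.6, -0.2, 2.8]
gripper_width: -0.0002
gripper_force: 1.3
```

>>> {"api": "servo_tool", "payload": {
  "deltas": [
    [0,0,0.001,0,0,0,0],
    [0,0,0.001,0,0,0,0],
    [0,0,0.001,0,0,0,0]
  ]
}}

```text
clock: 4.52
position: [0.5975, 0.3015, 0.0721]
orientation: [0.545, 3.094, 0.001]
ft_force: [-0.6, 0.5, 3.5]
gripper_width: 0.0
gripper_force: 1.6
```

>>> {"api": "servo_tool", "payload": {
  "deltas": [
    [0.001,0.001,0.001,0,0,0,0],
    [0.005,0.0048,0.001,0,0,0,0],
    [0.01,0.0096,0.001,0,0,0,0],
    [0.015,0.0144,0.001,0,0,0,0],
    [0.02,0.0191,0.001,0,0,0,0],
    [0.025,0.0239,0.001,0,0,0,0],
    [0.03,0.0287,0.001,0,0,0,0],
    [0.035,0.0335,0.001,0,0,0,0],
    [0.04,0.0383,0.001,0,0,0,0],
    [0.045,0.0431,0.001,0,0,0,0],
    [0.05,0.0479,0.001,0,0,0,0],
    [0.055,0.0526,0.001,0,0,0,0]
  ]
}}

```text
clock: 5.52
position: [0.5701, 0.3563, 0.071]
orientation: [-0.545, -3.094, 0.0]
ft_force: [1.0, -1.3, 2.7]
gripper_width: -0.0002
gripper_force: 1.9
```

Run:
```python
from fit import *
s=observe();print(s["position"],s["ft_force"],s["clock"],R.from_rotvec(s["orientation"]).as_matrix()[:2,:2])
tip=np.array(s["position"])+[0,0,-.011]
ims=[]
for n in ("top","side"):
    p=snapshot(n); t=proj(p,tip)[0]
    x0,y0=int(t[0])-45,int(t[1])-35
    im=cv2.resize(p["image"][y0:y0+75,x0:x0+90,::-1],None,fx=4.4,fy=4.4,interpolation=2)
    cv2.circle(im,(int((t[0]-x0+.5)*4.4),int((t[1]-y0+.5)*4.4)),2,(0,0,255),-1); ims.append(im)
cv2.imwrite("pics/tip3.png",np.hstack(ims))
```

```text
[0.5701 0.3563 0.071 ] [ 1.0068 -1.2825  2.7169] 5.5167 [[-0.9398  0.3417]
 [ 0.3417  0.9398]]
```

View pics/tip3.png

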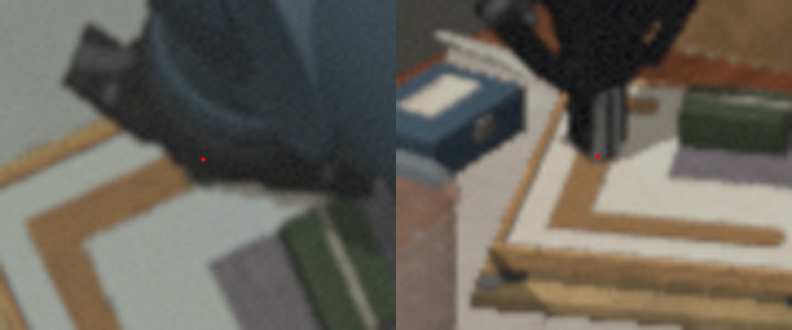

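>>> {"api": "servo_tool", "payload": {
  "deltas": [
    [0.005,0.0048,0,0,0,0,0],
    [0.0105,0.01,0,0,0,0,0],
    [0.016,0.0153,0,0,0,0,0],
    [0.0215,0.0206,0,0,0,0,0],
    [0.027,0.0258,0,0,0,0,0],
    [0.0325,0.0311,0,0,0,0,0],
    [0.038,0.0364,0,0,0,0,0],
    [0.0435,0.0416,0,0,0,0,0],
    [0.049,0.0469,0,0,0,0,0],
    [0.0545,0.0522,0,0,0,0,0],
    [0.06,0.0574,0,0,0,0,0],
    [0.063,0.0603,0,0,0,0,0]
  ]
}}

```text
clock: 6.62
position: [0.5387, 0.4198, 0.071]
orientation: [-0.543, -3.094, -0.001]
ft_force: [0.5, -2.6, 3.4]
gripper_width: 0.0001
gripper_force: 1.9
```

>>> {"api": "servo_tool", "payload": {
  "deltas": [
    [0,0,0,0,0,0,0]
  ]
}}

```text
clock: 6.7
position: [0.5383, 0.4204, 0.071]
orientation: [-0.542, -3.093, -0.002]
ft_force: [0.3, -0.4, 4.8]
gripper_width: 0.0002
gripper_force: 1.9
```

Run:
```python
from fit import *
s=observe();print(s["position"],s["ft_force"],s["clock"])
tip=np.array(s["position"])+[0,0,-.011]
ims=[]
for n in ("top","side"):
    p=snapshot(n); t=proj(p,tip)[0]
    x0,y0=int(t[0])-45,int(t[1])-35
    im=cv2.resize(p["image"][y0:y0+75,x0:x0+90,::-1],None,fx=4.4,fy=4.4,interpolation=2)
    cv2.circle(im,(int((t[0]-x0+.5)*4.4),int((t[1]-y0+.5)*4.4)),2,(0,0,255),-1); ims.append(im)
cv2.imwrite("pics/tip4.png",np.hstack(ims))
```

```text
[0.5383 0.4204 0.071 ] [ 0.3301 -0.3504  4.8303] 6.7
```

View pics/tip4.png

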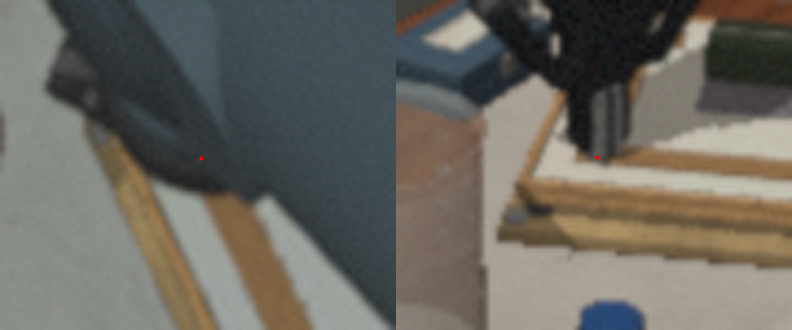

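>>> {"api": "servo_tool", "payload": {
  "deltas": [
    [0.003,-0.0045,0,0,0,0,0],
    [0.009,-0.012,0,0,0,0,0],
    [0.015,-0.019,0,0,0,0,0],
    [0.0215,-0.026,0,0,0,0,0],
    [0.028,-0.033,0,0,0,0,0],
    [0.035,-0.0402,0,0,0,0,0],
    [0.042,-0.048,0,0,0,0,0],
    [0.049,-0.0555,0,0,0,0,0],
    [0.056,-0.063,0,0,0,0,0],
    [0.063,-0.0707,0,0,0,0,0],
    [0.069,-0.0773,0,0,0,0,0],
    [0.0735,-0.0823,0,0,0,0,0]
  ]
}}

```text
clock: 7.8
position: [0.4608, 0.3762, 0.071]
orientation: [-0.545, -3.094, 0.0]
ft_force: [2.1, 1.7, 3.3]
gripper_width: -0.0
gripper_force: 1.9
```

>>> {"api": "servo_tool", "payload": {
  "deltas": [
    [0,-0.001,0,0,0,0,0],
    [0,-0.001,0,0,0,0,0]
  ]
}}

```text
clock: 7.97
position: [0.4598, 0.3756, 0.0707]
orientation: [-0.544, -3.092, 0.002]
ft_force: [-0.6, 0.5, 3.3]
gripper_width: 0.0002
gripper_force: 2.0
```

Run:
```python
from fit import *
s=observe();print(s["position"],s["ft_force"],s["clock"])
tip=np.array(s["position"])+[0,0,-.011]
ims=[]
for n in ("top","side"):
    p=snapshot(n); t=proj(p,tip)[0]
    x0,y0=int(t[0])-45,int(t[1])-35
    im=cv2.resize(p["image"][y0:y0+75,x0:x0+90,::-1],None,fx=4.4,fy=4.4,interpolation=2)
    cv2.circle(im,(int((t[0]-x0+.5)*4.4),int((t[1]-y0+.5)*4.4)),2,(0,0,255),-1); ims.append(im)
cv2.imwrite("pics/tip5.png",np.hstack(ims))
```

```text
[0.4598 0.3756 0.0707] [-0.5691  0.4808  3.3194] 7.9667
```

View pics/tip5.png

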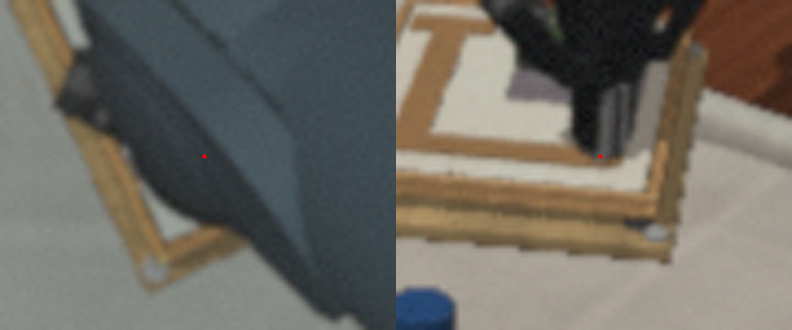

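>>> {"api": "servo_tool", "payload": {
  "deltas": [
    [0,0,-0.004,0,0,0,0],
    [0,0,-0.015,0,0,0,0],
    [0,0,-0.035,0,0,0,0],
    [0,0,-0.06,0,0,0,0],
    [0,0,-0.09,0,0,0,0],
    [0,0,-0.12,0,0,0,0],
    [0,0,-0.14,0,0,0,0],
    [0,0,-0.15,0,0,0,0],
    [0,0,-0.15,0,0,0,0],
    [0,0,-0.15,0,0,0,0],
    [0,0,-0.15,0,0,0,0],
    [0,0,-0.15,0,0,0,0]
  ]
}}

```text
clock: 9.07
position: [0.4605, 0.3749, 0.189]
orientation: [-0.545, -3.092, 0.005]
ft_force: [-0.3, 0.4, -1.3]
gripper_width: 0.0001
gripper_force: 0.0
```

Run:
```python
from h import *
s=observe();print(s["position"],s["ft_force"],s["clock"],abs(np.array(s["qvel"])).max())
p=snapshot("side");save(p,"end.png")
print(hand_in())
```

```text
[0.46045734 0.37489133 0.18904804] [-0.27022054  0.37980068 -1.26937098] 9.0667 0.005464370273650848
the job is handed in; nothing more can be done
None
```

I rubbed down the strip in one light stroke, from the T-shaped end round the corner to the plain round end (readings 2.7–4.8 N, bed sunk about 2.5–3 mm). The tip stayed within about 4 mm of the centre line, as far as the cameras showed. I then lifted clear and handed in at 9.1 s, without viewing a final picture to confirm that nothing had shifted.

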